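# Centre the trophy on its plinth

## Task

The little top-heavy trophy stands off-centre on its marble plinth and is to be glued where it stands: with light taps or pushes of the fingertips, centre it so that its foot stands upright wholly inside the brass ring inlaid in the plinth's top. Do not pinch, lift or topple the trophy or press hard on it, leave the plinth where it is, and leave the cotton reel, the red tin and the yellow clothes peg beside it alone.

Things in the scene. Friction and masses are not known exactly. Their poses are not given: they have to be found in the camera images.
- trophy: the trophy, about 120 g, 61 mm tall: a dark wooden round foot (30 mm diameter, 8 mm thick, its widest part), a slim stem and a heavy brass ball (24 mm diameter, centre 49 mm up). It stands free on the plinth; pushed low at the foot it slides, pushed at the ball it tips instead and rocks back or, pushed too far, topples. Origin at the centre of the foot's underside, z up along its axis
- plinth: the round pale marble plinth, 72 mm diameter, 40 mm high, about 0.9 kg, standing loose on the bench. A brass ring is inlaid flush in its flat top, concentric with it, 42 mm inside diameter and 46 mm outside. Origin at the centre of its underside, z up; the top is 40 mm above it
- cotton_reel: a pale wooden cotton reel, 35 mm diameter, 42 mm tall, standing within about 10 cm of the plinth's centre; to be left alone. Origin at the centre of its underside
- pin_tin: a round red-lidded tin, 62 mm diameter, 24 mm tall, within about 11 cm of the plinth's centre; to be left alone. Origin at the centre of its underside
- peg_1: a yellow clothes peg lying on the bench, 15 x 72 x 12 mm (long along its y), within about 12 cm of the plinth's centre; to be left alone. Origin at the centre of its underside
Things that resemble listed ones, but are neither listed nor needed, are in the scene too. What is shaped like the trophy but pink or turquoise is not meant.

How it is judged:
By the outcome, as a careful person would: the job done as asked, in the order asked, and still so for the second after the job is handed in, with the robot touching nothing.
It also fails if it takes over 45 s, if anything falls off the work surface, if the arm or the gripper's body presses on something with over 40 N, if the wrist force passes 120 N, or if a joint passes its speed limit or range.

## Robot

A 7-joint arm with a two-finger parallel gripper is mounted at the origin on a cart in front of the work surface, level with it; the furniture and walls round the work are solid. World frame = base frame: x ahead of the robot, y to its left, z up, the work surface at z = 0. Lengths are in m, angles in rad, forces in N, time in s.
With the tool pointing down it reaches from about 0.425 to 0.975 m from the base axis. Payload 16.7 kg.
Tool frame: the origin (TCP) lies on the mounting face of the last link; the fingertips stand 173 mm ahead of it and the grasp point (between the pads) lies 155 mm ahead of it (bot.grip_depth is the distance from the TCP to the grasp point, in m); z points along the fingers, y is the line along which they close (so a half turn about z gives the same grasp; the last joint's range is limited). The gripper opens to 85 mm and grips with 20 to 120 N. Pads are 22 mm wide; open, the fingers measure 114 mm over their backs; the gripper's body (76 mm by 85 mm) begins 54 mm behind the grasp point. The pads swing forward as they close: fully open they stand 13 mm farther back than shut.
Start: joints at [-1.308, 0.426, 0.074, 1.606, -0.034, 1.111, -0.067], TCP at [0.271, 0.618, 0.405] pointing down, gripper open.
Joint ranges: [-2.85, 2.85], [-0.5, 2.14], [-1.23, 1.37], [0.21, 2.46], [-1.02, 4.16], [0.16, 2.05], [-2.73, 2.73]. Speed limits (rad/s): [1.89, 1.89, 2.39, 2.39, 3.01, 3.01, 3.01].

## Interface

Orientations are given as a rotation vector (axis times angle).
In Python, from cell import read_state, imaging, bot gives the robot as it stands.
- The arm moves only by the tool move_arm, never from a script. Its argument "steps" is a list of rows, each an object with "linear": the shift along the tool's x, y, z in mm, a list of three; "angular": the turn, a rotation vector about the tool's x, y, z in rad, a list of three; "jaw": the opening, from -1 (shut) to 1 (fully open). A call has 1 to 20 rows; each row shifts and turns the commanded pose from where the row before left it, along the tool's axes as they then stand; what a row does not reach is not made up. A row lasts 1/8 s, in which the tool goes at most 62.5 mm and 10.7 degrees, less where a joint would pass 70% of its speed; a pose out of reach is approached as far as the arm can. A call with a gripper value outside its range is refused whole. The fingers move at their own pace and stop on an object; "newtons" is the grip in N (left out, the last holds). Time passes only in rows, so rows that do not move let the fingers close. It gives the time, the measured TCP pose, the force, the opening and the grip force at its end, in the units of the state.
- read_state(): the state, without advancing time (a new reading comes with each control period).
- imaging.read_camera(name): name is "side" or "top"; returns (picture, depth): 384x512x3 uint8, red, green, blue; 384x512 float32, m along the optical axis (not along the pixel's ray), 0 where there is no reading.
- imaging.camera_params(name): a dict with "vfov" (degrees; the focal length in pixels is half the picture's height over the tangent of half this angle, whatever the lens; pixels are square), "cx", "cy" (the principal point, pixels), "distortion" ([k1, k2, p1, p2, k3] as OpenCV has them; the pictures are not rectified), "view" (4x4, takes a point from world to camera coordinates). Camera axes: x right, y down, z forward; pixel columns grow to the right and rows downward; lengths in m; the calibration is good to about 2 mm. A picture is of the moment at which its call begins. camera_params takes no time and is no camera call.
- bot.hand_in(): hands the job in; it is judged then, once.
The state is a dict: "time_s": time; "joint_pos": joint angles; "qd": joint speeds; "joint_efforts": joint torques, N m; "eef_pos": TCP position; "ee_rot": TCP orientation; "wrist_force": force on the tool from outside, world axes, zero at the start; "ft_torque": the same for the moment, N m; "finger_gap": finger opening in m; "grip_force": force on a finger pad.
Only numpy, scipy, OpenCV 4.12 (cv2) and the standard library are available. Lean on these libraries where they do the work, as an engineer would, in place of code of your own. Each camera call takes 0.05 s, during which the arm holds its last target. There are 200 camera calls.

## Working session

There is one attempt and no reset: what is moved stays moved. The work goes in short steps, Python scripts to look and compute and a tool call to move; the robot and the scene stay as the last step left them, time stands still between calls to the robot, and variables do not carry over. Pictures are saved under pics/ and viewed, at most 10 in all, crops included, and the job is handed in when it is done.

Besides the shell and the picture viewer there is one more tool, called after "Emit:" as name([rows], argument=value, ...), one row to a line, values as JSON. move_arm: Moves the arm, as the interface text tells. Its arguments: {"type":"object","properties":{"steps":{"type":"array"},"newtons":{"type":"number"}},"required":["steps"]}

```bash
mkdir -p pics; cat > h.py <<'E'
import numpy as np, cv2
from cell import read_state, imaging, bot
def cam(n):
    p=imaging.camera_params(n); f=192/np.tan(np.radians(p['vfov'])/2)
    return np.array([[f,0,p['cx']],[0,f,p['cy']],[0,0,1.]]),np.array(p['distortion'],float),np.array(p['view'])
def ray(n,uv):
    K,d,V=cam(n); q=cv2.undistortPoints(np.array(uv,float).reshape(-1,1,2),K,d).reshape(-1,2)
    R,t=V[:3,:3],V[:3,3]; return -R.T@t, np.c_[q,np.ones(len(q))]@R
def plane(n,uv,z):
    o,r=ray(n,uv); return o+r*((z-o[2])/r[:,2])[:,None]
def proj(n,P):
    K,d,V=cam(n); return cv2.projectPoints(np.array(P,float).reshape(-1,1,3),cv2.Rodrigues(V[:3,:3])[0],V[:3,3],K,d)[0].reshape(-1,2)
def save(n,im,box=None,s=1):
    if box: im=im[box[1]:box[3],box[0]:box[2]]
    cv2.imwrite('pics/'+n+'.png',cv2.resize(im[:,:,::-1],None,fx=s,fy=s,interpolation=cv2.INTER_CUBIC))
E
python3 - <<'E'
from h import *
for n in('top','side'):
    im,d=imaging.read_camera(n); save(n+'0',im); np.savez(n+'0',im=im,d=d)
    K,dd,V=cam(n); print(n,K[0,0],-V[:3,:3].T@V[:3,3],V[:3,:3].round(2).tolist(),dd)
s=read_state(); print({k:np.round(v,3).tolist() for k,v in s.items()})
E
```

```text
top 391.35460117949276 [0.35295446 0.28688013 0.90800543] [[0.02, -1.0, 0.0], [-0.99, -0.02, -0.15], [0.15, -0.0, -0.99]] [-0.11571917  0.          0.          0.          0.        ]
side 420.2053257213945 [ 0.31373404 -0.45978502  0.40395063] [[0.97, -0.23, -0.03], [-0.11, -0.39, -0.91], [0.2, 0.89, -0.4]] [-0.09245427  0.          0.          0.          0.        ]
{'time_s': 0.1, 'joint_pos': [-1.308, 0.427, 0.074, 1.607, -0.034, 1.111, -0.067], 'qd': [-0.001, -0.001, -0.001, -0.001, -0.0, -0.0, -0.001], 'joint_efforts': [0.008, -95.153, 3.771, -46.441, 0.02, 0.006, 0.0], 'eef_pos': [0.271, 0.618, 0.404], 'ee_rot': [-0.644, -3.075, 0.002], 'wrist_force': [0.072, -0.012, 0.654], 'ft_torque': [-0.01, 0.03, -0.004], 'grip_force': 0.0, 'finger_gap': 0.086}
```

View pics/top0.png

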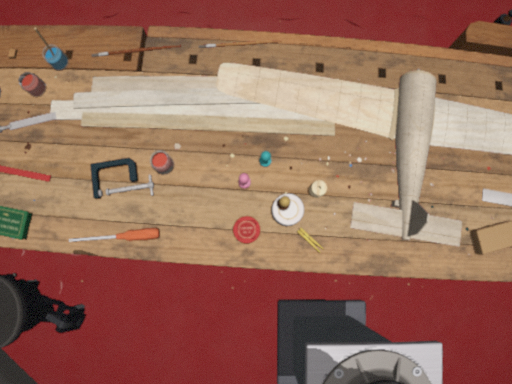

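View pics/side0.png

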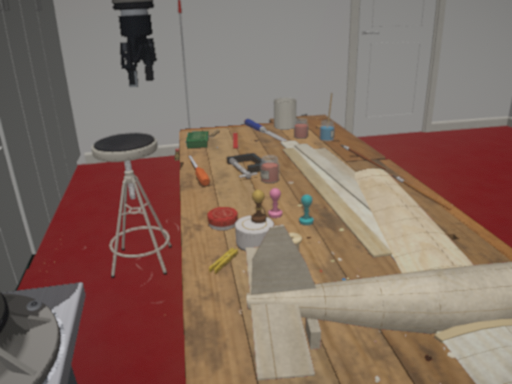

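```bash
python3 - <<'E'
from h import *
t=np.load('top0.npz');s=np.load('side0.npz')
a=cv2.resize(t['im'][170:260,220:340],None,fx=5,fy=5,interpolation=cv2.INTER_CUBIC)
b=cv2.resize(s['im'][175:275,195:315],None,fx=5,fy=5,interpolation=cv2.INTER_CUBIC)[:450]
c=np.vstack([a,b]);c=cv2.resize(c,None,fx=.66,fy=.66); save('crop0',c)
for n,D in(('top',t),('side',s)):
    im=D['im'];h=cv2.cvtColor(im,cv2.COLOR_RGB2HSV)
    x0,y0,x1,y1=(265,185,312,232) if n=='top' else (225,205,280,255)
    m=np.zeros(h.shape[:2],np.uint8); m[y0:y1,x0:x1]=((h[...,1]<60)&(h[...,2]>120))[y0:y1,x0:x1]
    cs=cv2.findContours(m,cv2.RETR_EXTERNAL,cv2.CHAIN_APPROX_NONE)[0];k=max(cs,key=cv2.contourArea)
    print(n,cv2.boundingRect(k),cv2.contourArea(k)); e=cv2.fitEllipse(cv2.convexHull(k)); print(e, plane(n,[e[0]],.04))
    print(D['d'][200:212:3,280:292:3] if n=='top' else '')
    for nm,u in dict(pink=(243,180)).items(): pass
for nm,u,z in(('ball',(285,202),.049+.04),('reel',(318,187),.042),('tin',(247,230),.024),('pegA',(299,230),.012),('pegB',(321,249),.012),('pink',(244,180),.05),('turq',(265,158),.05),('fin',(412,220),.05)): print(nm,plane('top',[u],z).round(3))
E
```

```text
top (272, 193, 33, 33) 802.0
((287.6920471191406, 209.00621032714844), (32.60405731201172, 32.773712158203125), 141.14405822753906) [[0.45302334 0.2095208  0.04      ]]
[[0.82113856 0.8159209  0.81614006 0.8206552 ]
 [0.81926167 0.81735754 0.8162715  0.8257429 ]
 [0.86418134 0.82527375 0.86378217 0.8759055 ]
 [0.86619425 0.8632349  0.8737089  0.87197864]]
side (234, 215, 46, 40) 1332.5
((259.53076171875, 236.13540649414062), (41.20150375366211, 54.53791809082031), 119.34797668457031) [[0.45430137 0.16255978 0.04      ]]

ball [[0.462 0.22  0.089]]
reel [[0.504 0.141 0.042]]
tin [[0.406 0.3   0.024]]
pegA [[0.408 0.181 0.012]]
pegB [[0.366 0.13  0.012]]
pink [[0.515 0.308 0.05 ]]
turq [[0.567 0.262 0.05 ]]
fin [[ 0.431 -0.07   0.05 ]]
```

View pics/crop0.png

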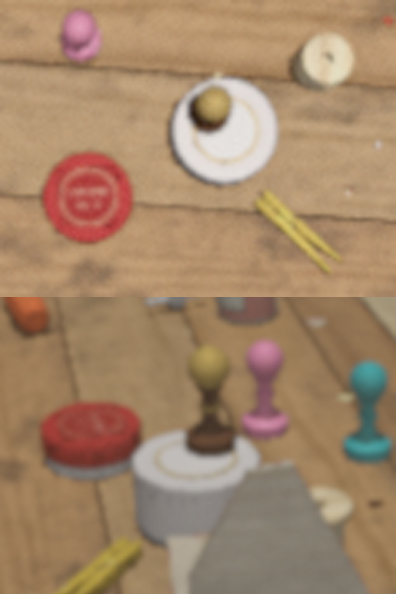

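```bash
cat >> h.py <<'E'
def tri(ut,us):
    (o1,r1),(o2,r2)=ray('top',[ut]),ray('side',[us]); r1,r2=r1[0],r2[0]
    s=np.linalg.lstsq(np.c_[r1,-r2],o2-o1,rcond=None)[0]; a,b=o1+s[0]*r1,o2+s[1]*r2
    return (a+b)/2,np.linalg.norm(a-b)
def biggest(m):
    k=max(cv2.findContours(m.astype(np.uint8),cv2.RETR_EXTERNAL,cv2.CHAIN_APPROX_NONE)[0],key=cv2.contourArea); return k
E
python3 - <<'E'
from h import *
t=np.load('top0.npz')['im'];s=np.load('side0.npz')['im']
def sub(im,b):
    h=cv2.cvtColor(im,cv2.COLOR_RGB2HSV).astype(int);m=np.zeros(h.shape[:2],bool);m[b[1]:b[3],b[0]:b[2]]=1;return h,m
h,m=sub(t,(274,195,300,220)); r=(m&(h[...,1]>75)&(h[...,2]<190))
k=biggest(r);print('top trophy',cv2.boundingRect(k),cv2.contourArea(k))
d=m&(h[...,2]<90);kd=biggest(d);print('top dark',cv2.boundingRect(kd))
for y in range(195,215):print(y,' '.join('%3d/%3d'%(h[y,x,1],h[y,x,2]) for x in range(276,294)))
h,m=sub(s,(245,185,272,226))
for y in range(188,226,1):print(y,' '.join('%3d/%3d'%(h[y,x,1],h[y,x,2]) for x in range(248,270)))
E
```

```text
top trophy (278, 197, 12, 12) 97.5
top dark (278, 201, 7, 8)
195  89/178  89/171  88/166  60/170  33/179  23/187  21/193  23/190  28/189  25/197  19/204  14/213  12/219  10/223  10/224  10/223  12/216  12/208
196  88/182  87/173  56/168  23/185  17/199  20/195  33/186  49/173  69/170  63/173  53/178  33/191  20/204  13/220  11/225  11/227  10/227  10/225
197  76/181  49/178  22/186  13/199  21/195  38/174  73/164 104/165 116/171 113/171 106/173  87/175  49/183  18/208  13/223   9/226  12/227  10/227
198  44/185  21/190  15/184  15/170  38/159  91/154 114/166 123/174 120/180 120/183 120/183 117/178  88/177  37/195  18/217  14/224  11/226  10/226
199  22/185  15/183  20/151  50/122  98/136 124/154 117/172 115/184 116/191 116/195 119/191 118/186 113/178  77/180  42/206  29/221  18/225  15/225
200  17/185  18/155  36/105 118/ 97 126/134 126/156 123/176 111/190 115/198 113/203 112/201 118/188 118/181  96/173  45/199  30/215  31/223  32/223
201  13/183  21/124  83/ 74 144/ 99 128/134 120/164 125/174 117/187 116/198 112/202 112/198 114/193 115/182  90/176  34/194  19/219  20/225  32/223
202
[... 8060 characters left out ...]
  11/189  12/177  16/160  18/142  25/121  35/103  48/ 95  50/ 96  48/ 95  48/ 95  47/ 97  42/104  33/115  24/127  27/142  42/156  37/172  17/185   9/189   9/189
223   9/192   9/192   9/192   9/190  10/185  11/178  14/166  15/152  17/147  17/147  16/146  16/147  17/148  17/153  16/160  14/170  17/178  33/178  39/178  20/183  10/187   9/188
224   9/192   9/192   9/192   8/192   9/192   9/191   9/188  11/185  10/183  10/184  10/184  10/184  10/184  10/185  10/187  11/189  19/189  35/183  42/178  21/182  10/186   8/188
225   9/192   9/192   9/192   9/192   9/193   9/193   9/193   9/193   9/194   9/193   9/193   9/194   8/193   9/193  11/192  15/189  29/185  43/179  36/178  15/183  10/187   9/188
```

```bash
python3 - <<'E'
from h import *
print('side foot',plane('side',[(258.0,217.8)],.044),'side ball',plane('side',[(258,195.3)],.089))
print('tri ball',tri((283.7,202.3),(258,195.3)))
print('top foot',plane('top',[(284.4,202)],.046),'ball',plane('top',[(283.7,202.3)],.089))
P=plane('top',[(287.69,209.0)],.04)[0]; print('plinth top',P)
# predicted edges
a=np.linspace(0,6.283,73)
for c in(P,):
  for r,z in((.036,.04),(.023,.04),(.021,.04)):
    q=proj('side',np.c_[c[0]+r*np.cos(a),c[1]+r*np.sin(a),0*a+z]);print(r,q.min(0),q.max(0))
im=np.load('side0.npz')['im'];h=cv2.cvtColor(im,cv2.COLOR_RGB2HSV)
print(h[225,228:250,1]);print(h[212:250,245,2],h[212:250,245,1])
E
```

```text
side foot [[0.46602351 0.22355956 0.044     ]] side ball [[0.46761934 0.22574994 0.089     ]]
tri ball (array([0.46401942, 0.22205352, 0.09050446]), np.float64(0.005472241438374276))
top foot [[0.46788868 0.21744636 0.046     ]] ball [[0.46149204 0.22238798 0.089     ]]
plinth top [0.45303723 0.20952544 0.04      ]
0.036 [233.35281899 215.12554598] [272.51460582 233.61842123]
0.023 [240.42758799 218.23991962] [265.43388409 230.04271499]
0.021 [241.51547029 218.72728115] [264.3452712  229.50248053]
[103  90  70  55  42  33  23  13  11  11   9  11  11  21  38  38  19  11
   9   9   9   9]
[159 160 159 162 173 184 187 186 185 188 191 192 192 190 187 180 178 183
 186 184 171 151 137 131 131 131 132 134 134 133 133 134 133 133 134 140
 142 138] [ 98 100  98  82  44  18  12  19  25  18  11   8   9  11  19  33  30  15
  10  10  10  14  17  16  16  16  17  17  17  15  15  17  17  15  17  24
  29  35]
```

Emit:
move_arm([
  {"linear":[-35.5,-22.9,0],"angular":[0,0,0],"jaw":-1},
  {"linear":[-35.5,-22.9,0],"angular":[0,0,0],"jaw":-1},
  {"linear":[-35.5,-22.9,0],"angular":[0,0,0],"jaw":-1},
  {"linear":[-35.5,-22.9,0],"angular":[0,0,0],"jaw":-1},
  {"linear":[-35.5,-22.9,0],"angular":[0,0,0],"jaw":-1},
  {"linear":[-35.5,-22.9,0],"angular":[0,0,0],"jaw":-1},
  {"linear":[-35.5,-22.9,0],"angular":[0,0,0],"jaw":-1},
  {"linear":[-35.5,-22.9,0],"angular":[0,0,0],"jaw":-1},
  {"linear":[-35.5,-22.9,0],"angular":[0,0,0],"jaw":-1},
  {"linear":[-35.5,-22.9,0],"angular":[0,0,0],"jaw":-1},
  {"linear":[0,0,9],"angular":[0,0,0.18],"jaw":-1},
  {"linear":[0,0,9],"angular":[0,0,0.18],"jaw":-1},
  {"linear":[0,0,9],"angular":[0,0,0.18],"jaw":-1},
  {"linear":[0,0,9],"angular":[0,0,0.18],"jaw":-1},
  {"linear":[0,0,9],"angular":[0,0,0.18],"jaw":-1},
  {"linear":[0,0,9],"angular":[0,0,0.18],"jaw":-1},
  {"linear":[0,0,9],"angular":[0,0,0.18],"jaw":-1},
  {"linear":[0,0,9],"angular":[0,0,0.18],"jaw":-1},
  {"linear":[0,0,9],"angular":[0,0,0.18],"jaw":-1},
  {"linear":[0,0,9],"angular":[0,0,0.18],"jaw":-1},
], newtons=20)

```text
time_s: 2.6
eef_pos: [0.504, 0.266, 0.3142]
ee_rot: [2.813, 1.399, -0.001]
wrist_force: [0.6, 0.3, -0.1]
finger_gap: -0.0001
grip_force: 0.0
```

Emit:
move_arm([
  {"linear":[0,0,15],"angular":[0,0,0.1],"jaw":-1},
  {"linear":[0,0,15],"angular":[0,-0.1,0],"jaw":-1},
  {"linear":[0,0,0],"angular":[0,0,0],"jaw":-1},
])

```text
time_s: 2.98
eef_pos: [0.5038, 0.2665, 0.2835]
ee_rot: [2.834, 1.248, -0.145]
wrist_force: [0.2, 0.1, 0.4]
finger_gap: 0.0
grip_force: 0.0
```

```bash
python3 - <<'E'
from h import *
from scipy.spatial.transform import Rotation as R
s=read_state();M=R.from_rotvec(s['ee_rot']).as_matrix();p=np.array(s['eef_pos'])
print(p,M.round(3).tolist())
tip=p+M[:,2]*.173
im,d=imaging.read_camera('side');np.savez('side1',im=im,d=d)
print('tip',tip,proj('side',[tip,[.465,.2225,.04]]))
c=im.copy();u=proj('side',[tip])[0].astype(int);c[u[1],u[0]]=[0,255,0]
save('side1',c,(200,100,330,260),4.5)
# fin depth
D=np.load('side0.npz')['d'];print('fin depth',D[245,285],D[300,280],D[235,255])
E
```

```text
[0.50384723 0.26645059 0.2835124 ] [[0.672, 0.738, -0.069], [0.734, -0.675, -0.076], [-0.102, 0.0, -0.995]]
tip [0.49194634 0.25338787 0.11141727] [[266.93804037 177.16837611]
 [257.64752556 220.01949612]]
fin depth 0.48788574 0.5077517 0.73697066
```

View pics/side1.png

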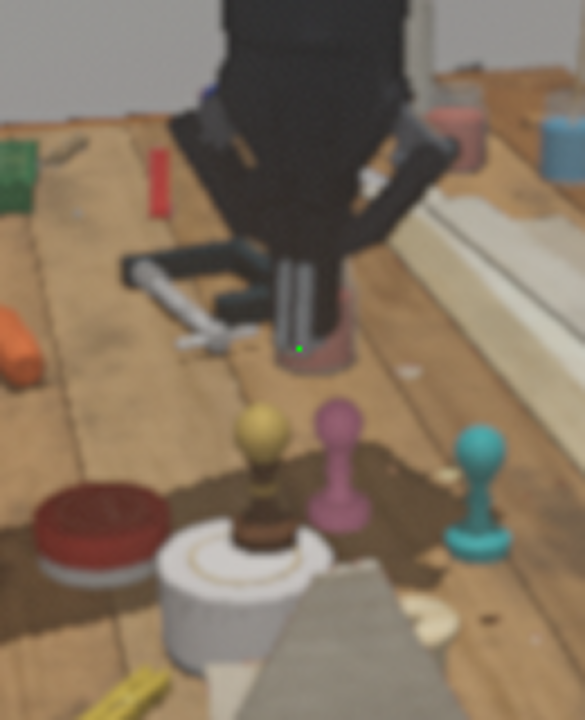

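Emit:
move_arm([
  {"linear":[1.74,0,16.9],"angular":[0,0,0],"jaw":-1},
  {"linear":[1.74,0,16.9],"angular":[0,0,0],"jaw":-1},
  {"linear":[1.74,0,16.9],"angular":[0,0,0],"jaw":-1},
  {"linear":[1.74,0,16.9],"angular":[0,0,0],"jaw":-1},
  {"linear":[0,0,0],"angular":[0,0,0],"jaw":-1},
  {"linear":[0,0,0],"angular":[0,0,0],"jaw":-1},
])

```text
time_s: 3.78
eef_pos: [0.5044, 0.2661, 0.2169]
ee_rot: [2.836, 1.247, -0.142]
wrist_force: [0.1, -0.5, -0.0]
finger_gap: -0.0005
grip_force: 0.0
```

```bash
cat > look.py <<'E'
from h import *
import sys
from scipy.spatial.transform import Rotation as R
n=sys.argv[1]
s=read_state();M=R.from_rotvec(s['ee_rot']).as_matrix();p=np.array(s['eef_pos']);tip=p+M[:,2]*.173
print('t',s['time_s'],'tip',tip.round(4),'lead',(tip-M[:,0]*.011).round(4))
a,_=imaging.read_camera('side');b,_=imaging.read_camera('top');np.savez('l'+n,side=a,top=b)
for im,c in((a,'side'),(b,'top')):
    u=proj(c,[tip-M[:,0]*.011,tip])
    print(c,u.round(1).tolist())
A=cv2.resize(a[185:245,220:290],None,fx=8,fy=8,interpolation=cv2.INTER_CUBIC)
B=cv2.resize(b[175:235,255:325],None,fx=8,fy=8,interpolation=cv2.INTER_CUBIC)
c=np.vstack([A,B]);save(n,cv2.resize(c,None,fx=.62,fy=.62,interpolation=cv2.INTER_AREA))
E
python3 look.py a1
```

```text
t 3.775 tip [0.4928 0.2534 0.0448] lead [0.4854 0.2453 0.0459]
side [[265.2, 210.7], [267.9, 209.0]]
top [[271.9, 194.0], [268.3, 190.8]]
```

View pics/a1.png

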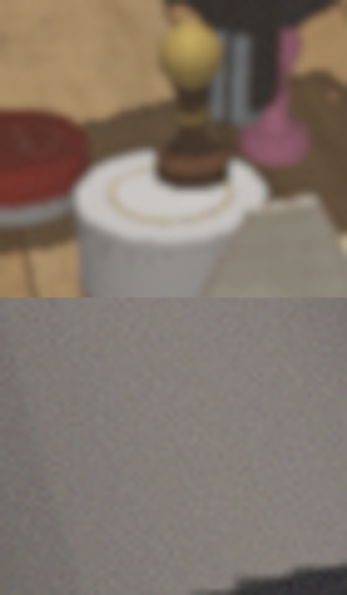

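Emit:
move_arm([
  {"linear":[0.15,0,1.4],"angular":[0,0,0],"jaw":-1},
  {"linear":[-2.5,0,0.25],"angular":[0,0,0],"jaw":-1},
  {"linear":[-2.5,0,0.25],"angular":[0,0,0],"jaw":-1},
  {"linear":[-2.5,0,0.25],"angular":[0,0,0],"jaw":-1},
  {"linear":[-2.5,0,0.25],"angular":[0,0,0],"jaw":-1},
  {"linear":[-1,0,0.1],"angular":[0,0,0],"jaw":-1},
  {"linear":[-1,0,0.1],"angular":[0,0,0],"jaw":-1},
  {"linear":[-1,0,0.1],"angular":[0,0,0],"jaw":-1},
  {"linear":[-1,0,0.1],"angular":[0,0,0],"jaw":-1},
  {"linear":[-1,0,0.1],"angular":[0,0,0],"jaw":-1},
  {"linear":[-1,0,0.1],"angular":[0,0,0],"jaw":-1},
  {"linear":[-1,0,0.1],"angular":[0,0,0],"jaw":-1},
  {"linear":[-1,0,0.1],"angular":[0,0,0],"jaw":-1},
  {"linear":[-1,0,0.1],"angular":[0,0,0],"jaw":-1},
  {"linear":[-1,0,0.1],"angular":[0,0,0],"jaw":-1},
  {"linear":[0,0,0],"angular":[0,0,0],"jaw":-1},
])

```text
time_s: 5.88
eef_pos: [0.4906, 0.2513, 0.2154]
ee_rot: [2.836, 1.247, -0.142]
wrist_force: [0.4, 0.1, 0.5]
finger_gap: -0.0001
grip_force: 0.1
```

```bash
cat >> look.py <<'E'
h=cv2.cvtColor(a,cv2.COLOR_RGB2HSV).astype(int)
# trophy foot in side view: brown below the ball, over white plinth
m=np.zeros(h.shape[:2],bool); m[210:238,236:272]=((h[...,1]>60)&(h[...,2]<125))[210:238,236:272]
for y in range(212,238): 
    x=np.where(m[y])[0]; print(y,(x.min(),x.max(),len(x)) if len(x) else '',end='; ')
E
python3 look.py a2
```

```text
t 5.875 tip [0.4789 0.2386 0.0432] lead [0.4715 0.2305 0.0443]
side [[260.0, 215.7], [262.8, 213.9]]
top [[278.5, 200.4], [274.9, 197.1]]
212 (np.int64(236), np.int64(269), 26); 213 (np.int64(236), np.int64(269), 27); 214 (np.int64(236), np.int64(269), 27); 215 (np.int64(236), np.int64(269), 34); 216 (np.int64(236), np.int64(270), 25); 217 (np.int64(236), np.int64(271), 21); 218 (np.int64(236), np.int64(271), 17); 219 (np.int64(236), np.int64(264), 15); 220 (np.int64(236), np.int64(264), 15); 221 (np.int64(252), np.int64(263), 12); 222 (np.int64(255), np.int64(260), 6); 223 ; 224 ; 225 ; 226 ; 227 ; 228 ; 229 ; 230 ; 231 ; 232 ; 233 ; 234 ; 235 ; 236 ; 237 ;
```

View pics/a2.png

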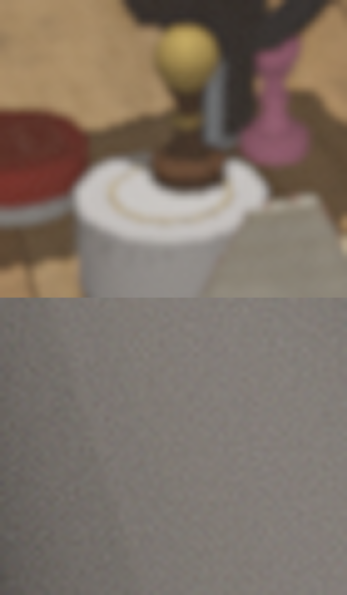

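Emit:
move_arm([
  {"linear":[-1,0,0.1],"angular":[0,0,0],"jaw":-1},
  {"linear":[-1,0,0.1],"angular":[0,0,0],"jaw":-1},
  {"linear":[-1,0,0.1],"angular":[0,0,0],"jaw":-1},
  {"linear":[-1,0,0.1],"angular":[0,0,0],"jaw":-1},
  {"linear":[-1,0,0.1],"angular":[0,0,0],"jaw":-1},
  {"linear":[-1,0,0.1],"angular":[0,0,0],"jaw":-1},
  {"linear":[0,0,0],"angular":[0,0,0],"jaw":-1},
])

```text
time_s: 6.85
eef_pos: [0.4865, 0.2469, 0.2154]
ee_rot: [2.836, 1.247, -0.142]
wrist_force: [-0.4, -0.2, 0.6]
finger_gap: -0.0002
grip_force: 0.0
```

```bash
python3 look.py a3
```

```text
t 6.85 tip [0.4748 0.2341 0.0432] lead [0.4674 0.2261 0.0443]
side [[258.4, 217.0], [261.3, 215.1]]
top [[280.5, 202.2], [276.9, 199.0]]
212 (np.int64(236), np.int64(269), 25); 213 (np.int64(236), np.int64(269), 26); 214 (np.int64(236), np.int64(269), 26); 215 (np.int64(236), np.int64(269), 28); 216 (np.int64(236), np.int64(270), 25); 217 (np.int64(236), np.int64(271), 21); 218 (np.int64(236), np.int64(271), 19); 219 (np.int64(236), np.int64(263), 17); 220 (np.int64(236), np.int64(263), 16); 221 (np.int64(250), np.int64(263), 14); 222 (np.int64(250), np.int64(261), 12); 223 (np.int64(252), np.int64(259), 8); 224 ; 225 ; 226 ; 227 ; 228 ; 229 ; 230 ; 231 ; 232 ; 233 ; 234 ; 235 ; 236 ; 237 ;
```

View pics/a3.png

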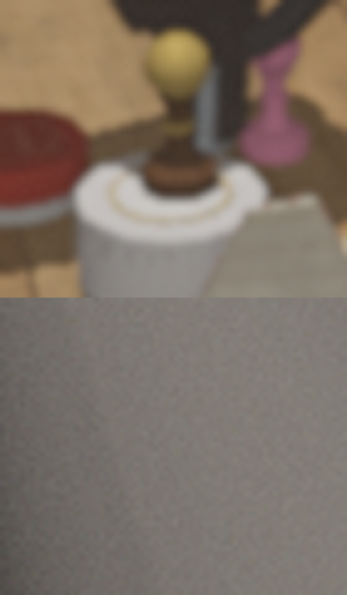

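```bash
cat > rel.py <<'E'
from h import *
import sys
from scipy.optimize import least_squares
a=np.load(sys.argv[1]+'.npz')['side']; h=cv2.cvtColor(a,cv2.COLOR_RGB2HSV).astype(float)
S=cv2.GaussianBlur(h[...,1],(0,0),.6)
def circ(P,r=None):
    P=P[:,:2]
    f=lambda c:np.hypot(P[:,0]-c[0],P[:,1]-c[1])-(r or c[2])
    q=least_squares(f,[P[:,0].mean(),P[:,1].mean()]+([] if r else [.02]),loss='soft_l1',f_scale=.001); return q.x,np.std(f(q.x))
# ring: saturation ridge along image columns/rows on front-left arc
uv=[]
for x in range(244,262):
    c=S[224:232,x]; i=c.argmax()
    if 0<i<7 and c[i]<80 and c[i]>c[[0,-1]].min()+8:
        dlt=.5*(c[i-1]-c[i+1])/(c[i-1]-2*c[i]+c[i+1]); uv.append((x,224+i+dlt))
for y in range(221,227):
    c=S[y,238:247]; i=c.argmax()
    if 0<i<8 and c[i]>20:
        dlt=.5*(c[i-1]-c[i+1])/(c[i-1]-2*c[i]+c[i+1]); uv.append((238+i+dlt,y))
ring=plane('side',uv,.04); cr,e=circ(ring,.022); print('ring',cr.round(4),len(uv),e, circ(ring))
# foot: dark-brown vs white edges below mid height (value half level)
V=h[...,2];L=[]
def cross(v,t): 
    for i in range(len(v)-1):
        if v[i]>=t>v[i+1]: return i+(v[i]-t)/(v[i]-v[i+1])
for y in (218,219,220,221):
    l=cross(V[y,241:262],130); L.append((241+l if l is not None else None))
    r=cross(V[y,275:255:-1],130); L.append(275-r if r is not None else None)
print('foot edges L/R by row 218..',L)
bot=[]
for x in range(251,262):
    r=cross(V[232:216:-1,x],135)
    if r is not None: bot.append((x,232-r))
B=plane('side',bot,.04); cf,e=circ(B,.015); print('foot bottom',np.round(bot,1).tolist(),cf.round(4),e)
print('offset foot-ring mm',((cf-cr[:2])*1000).round(1))
E
for i in a1 a2 a3; do python3 rel.py l$i; done
```

```text
ring [0.4554 0.2115] 24 0.00029147605107854475 (array([0.45585822, 0.21195087, 0.02250515]), np.float64(0.0002508789011002216))
foot edges L/R by row 218.. [np.float64(250.93023255813952), np.float64(265.6341463414634), np.float64(250.84444444444443), np.float64(265.55555555555554), np.float64(251.11363636363637), np.float64(265.49056603773585), np.float64(251.83783783783784), np.float64(265.05128205128204)]
foot bottom [[251.0, 220.0], [252.0, 221.2], [253.0, 221.8], [254.0, 222.2], [255.0, 222.5], [256.0, 222.7], [257.0, 222.7], [258.0, 222.7], [259.0, 222.7], [260.0, 222.6], [261.0, 222.5]] [0.4677 0.2261] 0.00021941237266307693
offset foot-ring mm [12.3 14.5]
ring [0.4554 0.2116] 24 0.00030422630820372556 (array([0.45584824, 0.21201034, 0.02252517]), np.float64(0.0002613637521633314))
foot edges L/R by row 218.. [np.float64(248.3684210526316), np.float64(264.9), np.float64(249.5), np.float64(264.825), np.float64(250.09302325581396), np.float64(264.9111111111111), np.float64(250.5952380952381), np.float64(264.74418604651163)]
foot bottom [[251.0, 221.5], [252.0, 222.3], [253.0, 222.7], [254.0, 223.0], [255.0, 223.3], [256.0, 223.4], [257.0, 223.5], [258.0, 223.4], [259.0, 223.3], [260.0, 223.3], [261.0, 223.0]] [0.4658 0.2238] 0.00021389346756909785
offset foot-ring mm [10.4 12.3]
ring [0.4554 0.2115] 15 0.00030127900586759954 (array([0.45585946, 0.21188762, 0.02249004]), np.float64(0.0002533728505729348))
foot edges L/R by row 218.. [np.float64(244.88888888888889), np.float64(265.4), np.float64(246.3), np.float64(263.9130434782609), np.float64(247.5625), np.float64(263.625), np.float64(248.20454545454547), np.float64(263.6)]
foot bottom [[251.0, 224.1], [252.0, 224.5], [253.0, 224.6], [254.0, 224.7], [255.0, 224.7], [256.0, 224.7], [257.0, 224.6], [258.0, 224.6], [259.0, 224.4], [260.0, 224.0], [261.0, 223.5]] [0.4605 0.22  ] 0.000203334561456765
offset foot-ring mm [5.1 8.5]
```

Emit:
move_arm([
  {"linear":[-1,0,0.1],"angular":[0,0,0],"jaw":-1},
  {"linear":[-1,0,0.1],"angular":[0,0,0],"jaw":-1},
  {"linear":[-1,0,0.1],"angular":[0,0,0],"jaw":-1},
  {"linear":[-1,0,0.1],"angular":[0,0,0],"jaw":-1},
  {"linear":[-1,0,0.1],"angular":[0,0,0],"jaw":-1},
  {"linear":[-1,0,0.1],"angular":[0,0,0],"jaw":-1},
  {"linear":[-1,0,0.1],"angular":[0,0,0],"jaw":-1},
  {"linear":[0,0,0],"angular":[0,0,0],"jaw":-1},
])

```text
time_s: 7.95
eef_pos: [0.4817, 0.2417, 0.2153]
ee_rot: [2.836, 1.247, -0.142]
wrist_force: [-0.5, 1.2, -0.0]
finger_gap: 0.0
grip_force: 0.0
```

```bash
python3 look.py a4 >/dev/null; python3 rel.py la4
```

```text
ring [0.4555 0.2117] 9 0.00018796018174778637 (array([0.45570247, 0.21188102, 0.02218246]), np.float64(0.00017971771209040205))
foot edges L/R by row 218.. [None, None, np.float64(241.75), None, np.float64(242.96), np.float64(262.3333333333333), np.float64(245.53571428571428), np.float64(261.61538461538464)]
foot bottom [[251.0, 226.1], [252.0, 226.3], [253.0, 226.5], [254.0, 226.6], [255.0, 226.5], [256.0, 226.3], [257.0, 225.9], [258.0, 225.6], [259.0, 225.4], [260.0, 224.8], [261.0, 223.6]] [0.4552 0.2145] 0.0004097042143276698
offset foot-ring mm [-0.3  2.8]
```

View pics/a4.png

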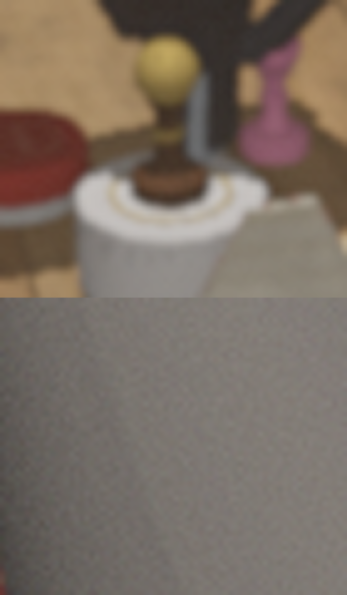

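Emit:
move_arm([
  {"linear":[-1,0,0.1],"angular":[0,0,0],"jaw":-1},
  {"linear":[0,0,0],"angular":[0,0,0],"jaw":-1},
  {"linear":[3,0,-0.3],"angular":[0,0,0],"jaw":-1},
  {"linear":[8,0,-0.8],"angular":[0,0,0],"jaw":-1},
  {"linear":[15,0,-1.5],"angular":[0,0,0],"jaw":-1},
  {"linear":[15,0,-1.5],"angular":[0,0,0],"jaw":-1},
  {"linear":[0,0,-30],"angular":[0,0,0],"jaw":-1},
  {"linear":[0,0,-50],"angular":[0,0,0],"jaw":-1},
  {"linear":[0,0,-50],"angular":[0,0,0],"jaw":-1},
  {"linear":[30,-35,-20],"angular":[0,0,0],"jaw":-1},
  {"linear":[30,-35,0],"angular":[0,0,0],"jaw":-1},
  {"linear":[30,-35,0],"angular":[0,0,0],"jaw":-1},
  {"linear":[30,-35,0],"angular":[0,0,0],"jaw":-1},
  {"linear":[30,-35,0],"angular":[0,0,0],"jaw":-1},
  {"linear":[30,-35,0],"angular":[0,0,0],"jaw":-1},
  {"linear":[30,-35,0],"angular":[0,0,0],"jaw":-1},
  {"linear":[0,0,0],"angular":[0,0,0],"jaw":-1},
])

```text
time_s: 10.18
eef_pos: [0.4774, 0.6066, 0.3419]
ee_rot: [2.833, 1.255, -0.144]
wrist_force: [-0.1, -0.8, -0.3]
finger_gap: -0.0001
grip_force: 0.0
```

```bash
python3 look.py a5 >/dev/null; python3 rel.py la5
```

```text
ring [0.4556 0.2117] 8 0.00013283105109353772 (array([0.45571002, 0.21177392, 0.0220961 ]), np.float64(0.00013037549216606537))
foot edges L/R by row 218.. [np.float64(247.64285714285714), np.float64(259.741935483871), np.float64(246.63636363636363), np.float64(260.52777777777777), np.float64(245.97058823529412), np.float64(260.96666666666664), np.float64(245.8372093023256), np.float64(261.22222222222223)]
foot bottom [[251.0, 226.6], [252.0, 226.7], [253.0, 226.7], [254.0, 226.7], [255.0, 226.6], [256.0, 226.4], [257.0, 226.1], [258.0, 225.8], [259.0, 225.5], [260.0, 225.0], [261.0, 223.3]] [0.4544 0.2137] 0.0002260076218339985
offset foot-ring mm [-1.2  2. ]
```

View pics/a5.png

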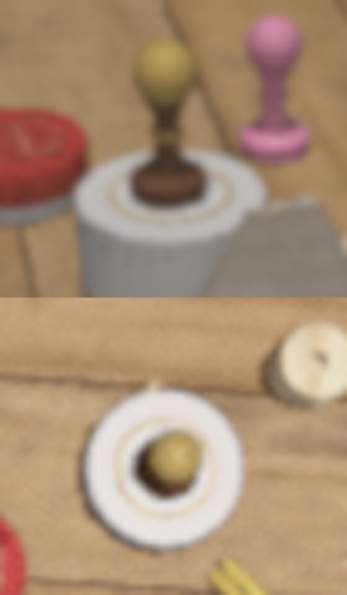

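The side view shows the foot (about px 246–261, row 219) inside the brass ring, and the top view (about px 288, 209) shows white marble all round it. The offset is about 2.3 mm against 6 mm allowed. The trophy is upright, the plinth has not moved, and the arm is clear.

```bash
python3 -c "
from cell import bot; print(bot.hand_in())"
```

```text
the job is handed in; nothing more can be done
None
```

I pushed the trophy low at its foot until it stood upright inside the brass ring, about 2 mm off centre by the side camera. The plinth stayed where it was and I touched nothing else. The job is handed in; no verdict was shown.

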